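# Put the titration bench in order

## Task

Clear up after the titration: stand the two narrow-necked amber bottles upright in the two-bay carrier, one to a bay, stand the two squat amber jars upright side by side on the floor of the shallow steel tray, and put the dark metal clamp boss in the square parts bin. The bottles and jars are glass, so set them down, do not drop them, and leave the small beaker and the stoppered flask standing where they are.

Things in the scene. Friction and masses are not known exactly. Their poses are not given: they have to be found in the camera images.
- bottle_a: Amber glass reagent bottle with a narrow neck, a small black cap and a white label band, standing upright and loose, about 0.12 kg: round body 40 mm in diameter up to 56 mm high, sloping shoulder, neck 22 mm, cap 25 mm in diameter from 70 to 90 mm high. Origin at the centre of its underside, z up along its axis; round, so its yaw has no meaning.
- bottle_b: The second narrow-necked bottle, the same as bottle_a; either may go in either bay.
- jar_a: Squat amber glass jar with a wide black lid nearly as wide as the jar and a white label band, standing upright and loose, about 0.11 kg: 46 mm in diameter (lid 47 mm), 50 mm high in all, no neck. Origin at the centre of its underside, z up; round, so its yaw has no meaning.
- jar_b: The second squat jar, the same as jar_a.
- boss: Clamp boss, loose, about 0.16 kg: dark steel block 44 mm long (its x), 28 mm wide (its y), 36 mm high, flat sides, a 12 mm slot across its top along y, and a screw with a black 18 mm knob sticking out of its +x end to 38 mm from the origin, 20 mm up. Grip it across its 28 mm width. Origin at the centre of the block's underside, z up.
- beaker: Bystander: small clear glass beaker, empty, open top, 50 mm in diameter at the rim, 70 mm high, loose and light (0.07 kg). Origin at the centre of its underside, z up. Leave it where it stands.
- flask: Bystander: small clear conical flask with a dark stopper, 52 mm in diameter at the foot, 86 mm high, loose and light (0.07 kg). Origin at the centre of its underside, z up. Leave it where it stands.
- carrier: Bottle carrier, fixed to the bench: grey plastic box, 74 mm (its x) by 140 mm (its y), 26 mm high, walls and divider 4 mm, floor 4 mm thick, divided across the middle into two bays side by side along its y. Each bay is 66 by 64 mm inside, centred 34 mm either side of the origin along its y. Origin at the centre of its underside, z up.
- tray: Shallow steel tray, fixed to the bench, undivided: 100 mm (its x) by 170 mm (its y), 14 mm high, walls 4 mm, floor 4 mm thick. Both jars fit side by side along its y. Origin at the centre of its underside, z up.
- bin: Square parts bin, fixed to the bench: grey plastic, undivided, 120 by 120 mm, 30 mm high, walls 4 mm, floor 4 mm thick. Origin at the centre of its underside, z up.

How it is judged:
At the end, for the whole second after the job is handed in: Both bottles stand within 0.15 rad of upright on the carrier's floor, one in each bay; both jars likewise on the tray's floor (undersides less than 10 mm above the underside of carrier or tray); the boss lies in the bin, its origin less than 30 mm above the bin's underside; all five at rest (x of bottle_a in the frame of carrier between -0.03 and 0.03 m and y of bottle_a in the frame of carrier between -0.063 and 0.063 m and z of bottle_a in the frame of carrier between -0.005 and 0.01 m and angle between each of bottle_a, bottle_b, jar_a, jar_b's own z axis and vertical below 0.15 rad and linear speed of each of bottle_a, bottle_b, jar_a, jar_b, boss below 0.03 m/s and x of bottle_b in the frame of carrier between -0.03 and 0.03 m and y of bottle_b in the frame of carrier between -0.063 and 0.063 m and z of bottle_b in the frame of carrier between -0.005 and 0.01 m and x of jar_a in the frame of tray between -0.03 and 0.03 m and y of jar_a in the frame of tray between -0.064 and 0.064 m and z of jar_a in the frame of tray between -0.005 and 0.01 m and x of jar_b in the frame of tray between -0.03 and 0.03 m and y of jar_b in the frame of tray between -0.064 and 0.064 m and z of jar_b in the frame of tray between -0.005 and 0.01 m and x of boss in the frame of bin between -0.056 and 0.056 m and y of boss in the frame of bin between -0.056 and 0.056 m and z of boss in the frame of bin between -0.005 and 0.03 m); the robot touches nothing.
It fails at once if the beaker is pushed more than 25 mm from its place or tipped over (distance of beaker from where it was at the start of the episode above 0.025 m or angle between beaker's own z axis and vertical above 0.4 rad).
It fails at once if the flask is pushed more than 25 mm from its place or tipped over (distance of flask from where it was at the start of the episode above 0.025 m or angle between flask's own z axis and vertical above 0.4 rad).
It fails at once if a bottle or jar is dropped: it falls free of the fingers faster than 0.8 m/s (a drop of more than about 33 mm) ((contact force between the fingers and bottle_a below 0.01 N and linear speed of bottle_a above 0.8 m/s) or (contact force between the fingers and bottle_b below 0.01 N and linear speed of bottle_b above 0.8 m/s) or (contact force between the fingers and jar_a below 0.01 N and linear speed of jar_a above 0.8 m/s) or (contact force between the fingers and jar_b below 0.01 N and linear speed of jar_b above 0.8 m/s)).
It also fails if it takes over 136 s, if anything falls off the work surface, if the arm or the gripper's body presses on something with over 40 N, if the wrist force passes 120 N, or if a joint passes its speed limit or range.

## Robot

A 6-joint arm with a two-finger parallel gripper is mounted at the origin on the work surface. World frame = base frame: x ahead of the robot, y to its left, z up, the work surface at z = 0. Lengths are in m, angles in rad, forces in N, time in s.
With the tool pointing down it reaches from about 0.225 to 0.875 m from the base axis. Payload 3.4 kg.
Tool frame: the origin (TCP) lies at the very end of the fingers, on their centre line; the grasp point (between the pads) lies 19 mm behind it; z points along the fingers, y is the line along which they close (so a half turn about z gives the same grasp; the last joint's range is limited). The gripper opens to 85 mm and grips with 20 to 120 N. Pads are 22 mm wide; open, the fingers measure 114 mm over their backs; the gripper's body (76 mm by 85 mm) begins 54 mm behind the grasp point. The pads swing forward as they close: fully open they stand 13 mm farther back than shut.
Start: joints at [1.101, 0.276, 1.505, -0, 1.361, -0.121], TCP at [0.197, 0.54, 0.231] pointing down, gripper open.
Joint ranges: [-2.89, 2.89], [-0.75, 2.08], [0.22, 2.7], [-1.18, 4.32], [0.11, 2.71], [-2.7, 2.7]. Speed limits (rad/s): [2.57, 2.57, 3.14, 3.14, 3.14, 3.14].

## Interface

Orientations are given as a unit quaternion [w, x, y, z].
In Python, from rig import manip, eyes gives the robot as it stands.
- The arm moves only by the tool servo_tool, never from a script. Its argument "series" is text: rows parted by semicolons, each of 7 numbers parted by spaces: the shift along the tool's x, y, z in m, then the turn, a rotation vector about the tool's x, y, z in degrees, then the closure, from 0 (fully open) to 1 (shut). In form: dx dy dz ax ay az fingers; .... A call has 1 to 5 rows; each row is the pose to reach, as a shift and turn from the pose commanded when the call began, along the tool's axes at that moment; what a row does not reach only later rows make up. A row lasts 1/10 s, in which the tool goes at most 50 mm and 8.59 degrees, less where a joint would pass 70% of its speed; a pose out of reach is approached as far as the arm can. A call with a gripper value outside its range is refused whole. The fingers move at their own pace and stop on an object; "squeeze" is the grip in N (left out, the last holds). Time passes only in rows, so rows that repeat a pose let the fingers close. It gives the time, the measured TCP pose, the force, the opening and the grip force at its end, in the units of the state.
- manip.get_state(): the state, without advancing time (a new reading comes with each control period).
- eyes.get_image(name): name is "scene" or "side" or "wrist"; returns the picture (400x640x3 uint8, red, green, blue); there is no depth.
- eyes.camera_info(name): a dict with "fx", "fy", "cx", "cy" (pixels), "eye" and "orientation" of the camera in the world. Camera axes: x right, y down, z forward; pixel columns grow to the right and rows downward; lengths in m; the calibration is good to about 2 mm. A picture is of the moment at which its call begins: read the wrist's pose just before it. camera_info takes no time and is no camera call; for the wrist camera it gives the pose at the moment of the call.
- manip.sign_off(): hands the job in; it is judged then, once.
The state is a dict: "clock": time; "qpos": joint angles; "qd": joint speeds; "effort": joint torques, N m; "position": TCP position; "ee_rot": TCP orientation; "contact_force": force on the tool from outside, world axes, zero at the start; "moment": the same for the moment, N m; "width": finger opening in m; "gripper_force": force on a finger pad.
Only numpy, scipy, OpenCV 4.12 (cv2) and the standard library are available. Lean on these libraries where they do the work, as an engineer would, in place of code of your own. Each camera call takes 0.05 s, during which the arm holds its last target. There are 200 camera calls.

## Working session

There is one attempt and no reset: what is moved stays moved. The work goes in short steps, Python scripts to look and compute and a tool call to move; the robot and the scene stay as the last step left them, time stands still between calls to the robot, and variables do not carry over. Pictures are saved under pics/ and viewed, at most 14 in all, crops included, and the job is handed in when it is done.

Besides the shell and the picture viewer there is one more tool, called after ">>>" as name(argument=value, ...), one argument or row to a line, values as JSON. servo_tool: Moves the arm, as the interface text tells. Its arguments: {"type":"object","properties":{"series":{"type":"string"},"squeeze":{"type":"number"}},"required":["series"]}

```bash
mkdir -p pics; ls
python3 - <<'E'
from rig import manip, eyes
import cv2
s=manip.get_state();print(s)
for n in("scene","side","wrist"):
    print(n,eyes.camera_info(n))
    cv2.imwrite(f"pics/{n}0.png",eyes.get_image(n)[:,:,::-1])
E
```

```text
pics
{'clock': 0.0, 'qpos': array([ 1.10097300e+00,  2.76605053e-01,  1.50613718e+00,  1.74165508e-05,
        1.36070419e+00, -1.21004766e-01]), 'qd': array([ 1.27632858e-03, -8.81719178e-04, -1.75420492e-04, -1.86587176e-05,
       -1.39616252e-04,  8.68076831e-04]), 'effort': array([-1.62523771e-03, -4.16770005e+01, -2.45802158e+01, -4.85433120e-04,
        1.11640131e-02, -1.13160340e-05]), 'position': array([0.19628773, 0.53989463, 0.23043237]), 'ee_rot': array([-2.77996357e-04,  1.73528130e-01,  9.84828477e-01, -8.84256594e-04]), 'contact_force': array([-0.78510974, -0.92831074, -0.30486919]), 'moment': array([ 0.04712911,  0.04330156, -0.04136194]), 'gripper_force': 0.0, 'width': 0.08573900871983993}
scene {'fx': 376.75314305073204, 'fy': 376.75314305073204, 'cx': 317.3080365353482, 'cy': 209.61216931865948, 'eye': array([0.93424473, 0.12242244, 0.73360849]), 'orientation': array([-0.16632631,  0.57432213,  0.76678925, -0.23350353])}
side {'fx': 401.96808027265496, 'fy': 401.96808027265496, 'cx': 316.5773373352388, 'cy': 199.35075413462334, 'eye': array([ 0.01608075, -0.51415118,  0.7641031 ]), 'orientation': array([-0.35562658,  0.85635094, -0.34726448,  0.14000067])}
wrist {'fx': 287.7362151213785, 'fy': 287.7362151213785, 'cx': 323.2170850394871, 'cy': 198.1198769109339, 'eye': array([0.13339585, 0.56185443, 0.37360848]), 'orientation': array([0.1090458 , 0.81201943, 0.56839816, 0.07521295])}
```

View pics/scene0.png

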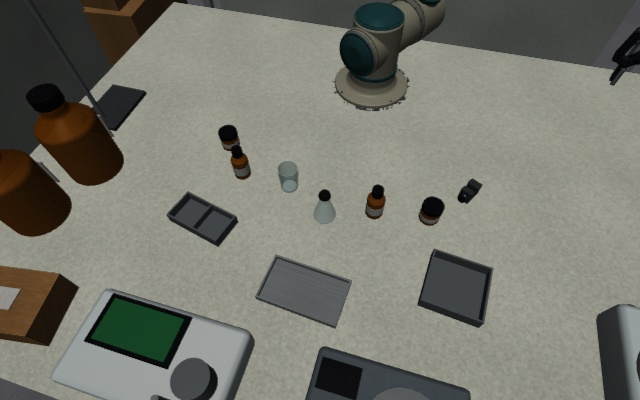

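View pics/side0.png

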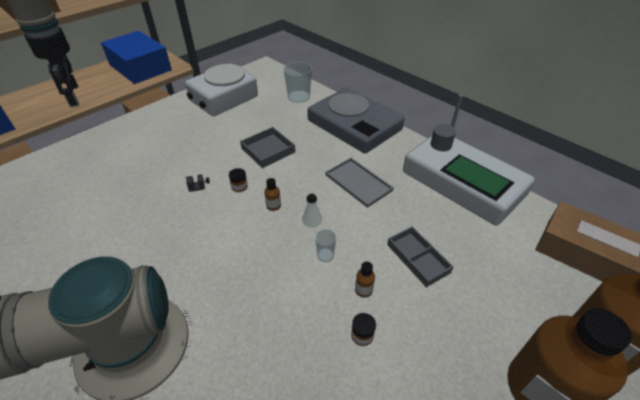

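```bash
cat > h.py <<'E'
import numpy as np, cv2
from scipy.spatial.transform import Rotation as R
def rot(q): return R.from_quat([q[1],q[2],q[3],q[0]])
def ray(ci,px):
    d=np.array([(px[0]-ci['cx'])/ci['fx'],(px[1]-ci['cy'])/ci['fy'],1.])
    return np.array(ci['eye']),rot(ci['orientation']).apply(d/np.linalg.norm(d))
def plane(ci,px,z):
    e,d=ray(ci,px);return e+d*(z-e[2])/d[2]
def tri(ci1,p1,ci2,p2):
    e1,d1=ray(ci1,p1);e2,d2=ray(ci2,p2)
    t=np.linalg.lstsq(np.c_[d1,-d2],e2-e1,rcond=None)[0]
    a=e1+t[0]*d1;b=e2+t[1]*d2
    return (a+b)/2,np.linalg.norm(a-b)
def blobs(img,thr,roi,sat=None):
    x0,y0,x1,y1=roi
    m=(img[y0:y1,x0:x1].max(2)<thr).astype(np.uint8)
    n,l,st,c=cv2.connectedComponentsWithStats(m)
    return [(st[i,4],c[i]+[x0,y0],st[i,:4]+[x0,y0,0,0],(l==i)) for i in np.argsort(-st[1:,4])+1]
E
python3 - <<'E'
from h import *
from rig import eyes
I={n:cv2.imread(f'pics/{n}0.png') for n in('scene','side')}
C={n:eyes.camera_info(n) for n in I}
roi={'jarL':((215,115,245,150),(345,305,385,350)),'botL':((228,142,254,160),(350,255,385,278)),'botR':((365,180,390,198),(260,175,285,195)),
'jarR':((415,190,450,230),(225,163,252,196)),'boss':((452,175,488,207),(182,170,214,196)),'flask':((314,185,334,204),(302,190,322,206))}
for k,(a,b) in roi.items():
    A=blobs(I['scene'],50,a)[0];B=blobs(I['side'],50,b)[0]
    p,e=tri(C['scene'],A[1],C['side'],B[1])
    print(k,A[0],A[1].round(1),A[2],B[0],B[1].round(1),B[2],'P',p.round(4),'err',round(e,4))
for k,px in {'beakS':(289,187)}.items(): print(k,plane(C['scene'],px,0).round(3))
for n,b in(('scene',((160,190,242,248),(250,252,356,328),(414,246,498,328))),('side',((382,222,456,288),(320,154,398,208),(236,124,300,170)))):
  big=[cv2.resize(I[n][y0:y1,x0:x1],(390,300),interpolation=cv2.INTER_CUBIC) for x0,y0,x1,y1 in b]
  cv2.imwrite(f'pics/c_{n}.png',np.hstack(big[:2]));
  I[n+'b']=np.hstack([cv2.resize(x,(266,300)) for x in big])
cv2.imwrite('pics/crops.png',np.vstack([I['sceneb'],I['sideb']]))
E
```

```text
jarL 294 [227.9 134.2] [219 125  19  20] 456 [363.4 325.8] [353 314  22  25] P [ 0.3401 -0.3021  0.0372] err 0.0005
botL 139 [236.2 151.3] [228 142  16  17] 128 [366.2 269.1] [361 262  11  15] P [ 0.4203 -0.2355  0.0783] err 0.0011
botR 134 [377.3 191.3] [371 185  13  13] 80 [270.7 184.1] [267 179   9  11] P [0.4432 0.1016 0.078 ] err 0.0002
jarR 434 [431.4 208.6] [419 197  25  28] 186 [237.  175.8] [230 169  15  15] P [0.4246 0.2257 0.0374] err 0.0036
boss 314 [468.8 191.1] [458 179  23  24] 100 [195.4 185.4] [188 181  16  10] P [0.3336 0.3051 0.0103] err 0.0026
flask 104 [324.  195.2] [319 190  11  11] 55 [311.2 198.3] [307 195   9   8] P [ 0.4826 -0.0053  0.076 ] err 0.0011
beakS [ 0.431 -0.109  0.   ]
```

View pics/crops.png

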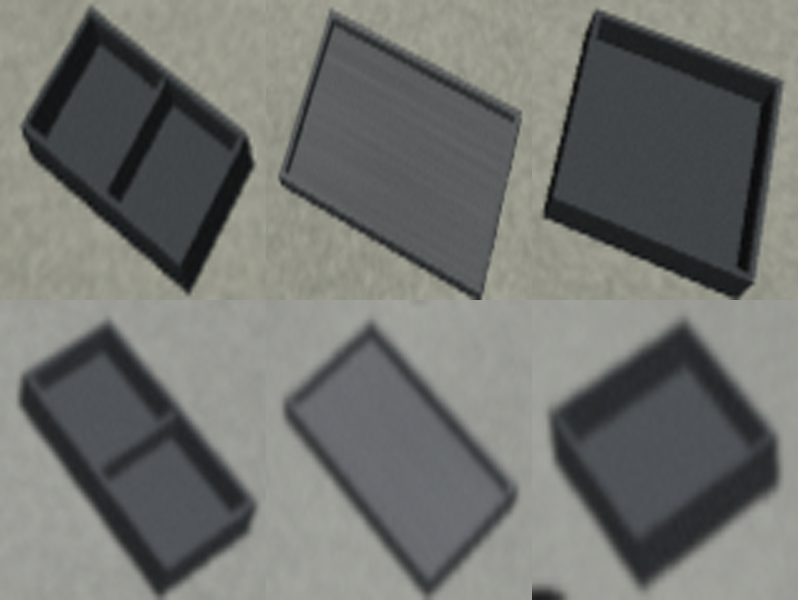

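Run:
```python
from h import *
from rig import eyes
C={n:eyes.camera_info(n) for n in('scene','side')}
def show(name,cam,org,sz,pts,z):
    s=np.array([sz[0]/266,sz[1]/300]); P=np.array([plane(C[cam],np.array(org)+(np.array(p)+.5)*s-.5,z)[:2] for p in pts])
    c=P.mean(0); e=np.diff(np.vstack([P,P[:1]]),axis=0); L=np.linalg.norm(e,axis=1)
    print(name,cam,'c',c.round(4),'L',L.round(3),'ang',np.degrees(np.arctan2(e[:,1],e[:,0])).round(1))
show('carrier','scene',(160,190),(82,58),[(92,8),(250,138),(185,265),(25,128)],.026)
show('tray','scene',(250,252),(106,76),[(66,12),(254,115),(214,294),(14,180)],.014)
show('bin','scene',(414,246),(84,82),[(66,12),(250,82),(218,272),(14,205)],.03)
show('carrier','side',(382,222),(74,66),[(108,22),(253,208),(163,272),(22,80)],.026)
show('tray','side',(320,154),(78,54),[(106,22),(250,192),(164,290),(20,106)],.014)
show('bin','side',(236,124),(64,46),[(152,20),(244,142),(112,256),(20,114)],.03)
# bottle L cap, boss crop
I={n:cv2.imread(f'pics/{n}0.png') for n in('scene','side','wrist')}
a=cv2.resize(I['scene'][170:212,445:495],(400,300),interpolation=cv2.INTER_CUBIC)
b=cv2.resize(I['side'][166:200,176:220],(400,300),interpolation=cv2.INTER_CUBIC)
c=cv2.resize(I['scene'][120:190,210:305],(400,300),interpolation=cv2.INTER_CUBIC)
d=cv2.resize(I['wrist'],(400,300))
cv2.imwrite('pics/c2.png',np.vstack([np.hstack([a,b]),np.hstack([c,d])]))
```

```text
carrier scene c [ 0.5767 -0.2631] L [0.141 0.071 0.139 0.073] ang [  76.6  -13.4 -102.9  168.3]
tray scene c [0.6734 0.0065] L [0.167 0.098 0.167 0.1  ] ang [ 85.6  -4.2 -93.6 175.7]
bin scene c [0.5845 0.2953] L [0.118 0.114 0.12  0.124] ang [ 84.7  -6.9 -90.8 172.4]
carrier side c [ 0.5714 -0.2677] L [0.139 0.072 0.136 0.074] ang [-104.1  166.2   76.7  -11.9]
tray side c [0.6669 0.0008] L [0.169 0.099 0.169 0.1  ] ang [-95.  177.6  85.4  -2.4]
bin side c [0.5799 0.2902] L [0.122 0.118 0.128 0.117] ang [-96.8 178.7  82.7  -4.6]
```

View pics/c2.png

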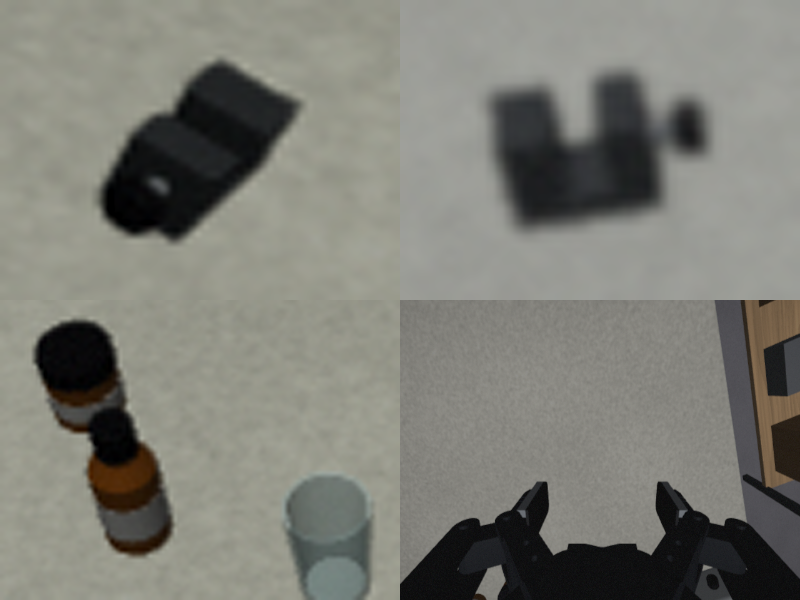

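```bash
cat >> h.py <<'E'
def go(st,p,yaw=None):
    """print tool-frame shift and turn (deg about tool z) to world p, tool y axis at yaw deg (mod 180)"""
    r=rot(st['ee_rot']); d=r.inv().apply(np.array(p)-st['position'])
    y=r.apply([0,1,0]); cur=np.degrees(np.arctan2(y[1],y[0])); az=0
    if yaw is not None: az=-((yaw-cur+90)%180-90)
    print('t',round(st['clock'],2),'pos',np.round(st['position'],4),'yaw',round(cur,1),'tilt',np.round(r.apply([0,0,1])[:2],4),'shift mm',(d*1000).round(1),'az',round(az,1),'w',round(st['width'],4))
E
python3 - <<'E'
from h import *
from rig import eyes,manip
C={n:eyes.camera_info(n) for n in('scene','side','wrist')}
f=lambda p,z:plane(C['scene'],np.array([445,170])+np.array(p)*[.125,.14],z)[:2]
g=lambda p,z:plane(C['side'],np.array([176,166])+np.array(p)*[.11,34/300],z)[:2]
for a,b in(((220,62),(300,103)),((150,115),(240,160)),):
    d=f(b,.036)-f(a,.036);print(np.degrees(np.arctan2(d[1],d[0])),np.linalg.norm(d))
print('knob scene',f((133,205),.02),'topback',f((220,62),.036),f((300,103),.036))
print('knob side',g((688-400,127),.02))
s=manip.get_state();r=rot(s['ee_rot'])
print('cam fwd in tool',r.inv().apply(rot(C['wrist']['orientation']).apply([0,0,1])),'right',r.inv().apply(rot(C['wrist']['orientation']).apply([1,0,0])),'eye',r.inv().apply(C['wrist']['eye']-s['position']))
go(s,[.335,.303,.2],None)
E
```

```text
65.05528871356152 0.025507238384042615
66.65401799888028 0.028136322766647216
knob scene [0.36689714 0.28975297] topback [0.31493663 0.30539724] [0.32569414 0.32852504]
knob side [0.36476469 0.28661163]
cam fwd in tool [-2.62785260e-01 -4.16993177e-04  9.64854255e-01] right [-7.85762840e-04  9.99999667e-01  2.18174036e-04] eye [ 0.06664685 -0.00114735 -0.14305326]
t 0.15 pos [0.1964 0.54   0.2307] yaw 70.0 tilt [-0.0006 -0.0012] shift mm [-211.3 -175.3   30.9] az 0 w 0.0852
```

>>> servo_tool(
  series="-0.034 -0.028 0 0 0 1 0; -0.068 -0.056 0 0 0 2 0; -0.102 -0.084 0 0 0 3 0; -0.136 -0.112 0 0 0 4 0; -0.17 -0.14 0 0 0 4.5 0",
  squeeze=40,
)

```text
clock: 0.65
position: [0.3089, 0.3491, 0.2311]
ee_rot: [0.0, 0.212, 0.977, -0.0]
contact_force: [0.9, 0.5, -0.3]
width: 0.0854
gripper_force: 0.0
```

```bash
cat > s.py <<'E'
import sys
from h import *
from rig import manip
a=list(map(float,sys.argv[1:]))
go(manip.get_state(),a[:3],a[3] if len(a)>3 else None)
E
python3 s.py .336 .303 .1 65.5
```

```text
t 0.65 pos [0.3089 0.3491 0.2311] yaw 65.5 tilt [ 0.     -0.0002] shift mm [-43.8 -30.7 131.1] az 0.0 w 0.0854
```

>>> servo_tool(
  series="-0.022 -0.015 0.025 0 0 0 0; -0.044 -0.031 0.05 0 0 0 0; -0.044 -0.031 0.05 0 0 0 0",
)

```text
clock: 0.95
position: [0.3345, 0.3004, 0.1784]
ee_rot: [-0.002, 0.214, 0.977, -0.003]
contact_force: [-1.1, -0.0, -0.7]
width: 0.0854
gripper_force: 0.0
```

```bash
python3 - <<'E'
from h import *
from rig import eyes,manip
c=eyes.camera_info('wrist');im=eyes.get_image('wrist')[:,:,::-1]
cv2.imwrite('pics/w1.png',im)
R_=rot(c['orientation'])
def pr(p):
    v=R_.inv().apply(np.array(p)-c['eye']);return (v[:2]/v[2]*c['fx']+[c['cx'],c['cy']]).round(1)
y=np.radians(65.5);X=np.array([np.sin(y),-np.cos(y),0]);Y=np.array([np.cos(y),np.sin(y),0]);o=np.array([.336,.303,.036])
print([pr(o+a*X+b*Y) for a,b in((.022,.014),(.022,-.014),(-.022,-.014),(-.022,.014))])
E
python3 s.py .336 .303 .006
```

```text
[array([341.8, 208.8]), array([314.9, 208.8]), array([314.4, 166.7]), array([342.4, 166.6])]
t 1.0 pos [0.335  0.3026 0.1799] yaw 65.3 tilt [-0.0035 -0.002 ] shift mm [ -1.2   1.4 173.9] az 0 w 0.0855
```

View pics/w1.png

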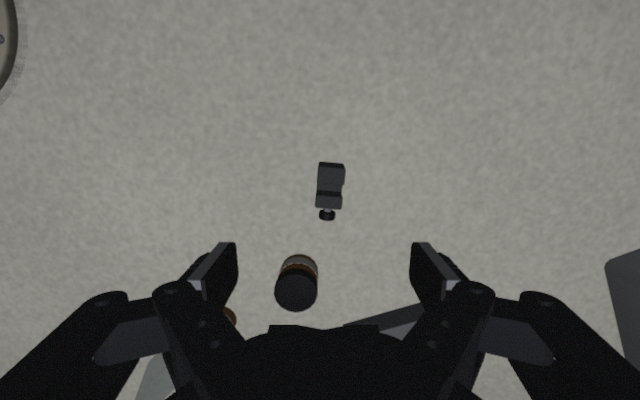

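>>> servo_tool(
  series="0.001 0.003 0.045 0 0 5 0; 0.001 0.003 0.09 0 0 5 0; 0.001 0.003 0.135 0 0 5 0; 0.001 0.003 0.155 0 0 5 0; 0.001 0.003 0.171 0 0 5 0",
)

```text
clock: 1.5
position: [0.3355, 0.3086, 0.0092]
ee_rot: [-0.0, 0.254, 0.967, -0.0]
contact_force: [-0.1, 0.7, 0.5]
width: 0.0858
gripper_force: 0.0
```

>>> servo_tool(
  series="0 0 0 0 0 0 0.5; 0 0 0 0 0 0 1; 0 0 0 0 0 0 1; 0 0 0 0 0 0 1; 0 0 0 0 0 0 1",
  squeeze=50,
)

```text
clock: 2.0
position: [0.3366, 0.3081, 0.0117]
ee_rot: [0.001, 0.254, 0.967, 0.001]
contact_force: [-0.6, -0.4, 4.0]
width: 0.0268
gripper_force: 49.2
```

>>> servo_tool(
  series="0 0 -0.02 0 0 0 1; 0 0 -0.06 0 0 0 1; 0 0 -0.1 0 0 0 1; 0 0 -0.12 0 0 0 1; 0 0 -0.12 0 0 0 1",
)

```text
clock: 2.5
position: [0.3381, 0.3089, 0.1339]
ee_rot: [0.003, 0.255, 0.967, 0.003]
contact_force: [0.0, 0.5, -1.1]
width: 0.0273
gripper_force: 49.7
```

```bash
python3 s.py .582 .293 .13 85
```

```text
t 2.5 pos [0.3381 0.3089 0.1339] yaw 60.5 tilt [0.0072 0.0049] shift mm [-220.1  106.2    5.5] az -24.5 w 0.0273
```

>>> servo_tool(
  series="-0.04 0.02 0 0 0 -5 1; -0.085 0.041 0 0 0 -10 1; -0.13 0.062 0 0 0 -15 1; -0.175 0.084 0 0 0 -20 1; -0.21 0.102 0.003 0 0 -24.5 1",
)

```text
clock: 3.0
position: [0.5715, 0.2921, 0.1259]
ee_rot: [-0.0, 0.042, 0.999, -0.0]
contact_force: [-0.2, 1.0, -1.3]
width: 0.027
gripper_force: 49.7
```

>>> servo_tool(
  series="0 0 0 0 0 0 1; 0 0 0 0 0 0 1",
)

```text
clock: 3.2
position: [0.5684, 0.2921, 0.1249]
ee_rot: [-0.002, 0.044, 0.999, -0.001]
contact_force: [-0.7, -0.0, -0.7]
width: 0.0269
gripper_force: 49.7
```

```bash
python3 - <<'E'
from rig import eyes
import cv2
cv2.imwrite('pics/w2.png',eyes.get_image('wrist')[:,:,::-1])
E
python3 s.py .582 .293 .018 85
```

```text
t 3.25 pos [0.5674 0.2923 0.1254] yaw 85.0 tilt [-0.0042 -0.0012] shift mm [-14.9   2.2 107.4] az -0.0 w 0.027
```

View pics/w2.png

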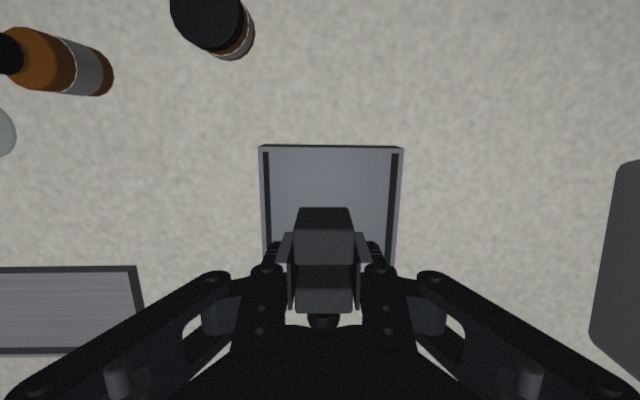

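Run:
```python
from h import *
from rig import eyes
c=eyes.camera_info('wrist')
a=plane(c,(259,146),.03);b=plane(c,(403,148),.03);m=(a+b)/2;d=b-a
print(a,b,np.linalg.norm(d),np.degrees(np.arctan2(d[1],d[0])))
print('centre',m+.06*np.array([d[1],-d[0],0])/np.linalg.norm(d[:2]))
print('tray corner',plane(c,(136,267),.014))
```

```text
[0.51622305 0.24269955 0.03      ] [0.52828748 0.36017675 0.03      ] 0.11809506044170676 84.13651563670584
centre [0.58194135 0.29530864 0.03      ]
tray corner [0.62263965 0.10173344 0.014     ]
```

>>> servo_tool(
  series="-0.008 0.004 0.02 0 0 0 1; -0.015 0.004 0.05 0 0 0 1; -0.015 0.004 0.075 0 0 0 1; -0.015 0.004 0.095 0 0 0 1; -0.015 0.004 0.104 0 0 0 1",
)

```text
clock: 3.75
position: [0.5808, 0.2952, 0.0211]
ee_rot: [-0.003, 0.043, 0.999, -0.001]
contact_force: [-0.3, -0.7, -1.0]
width: 0.0267
gripper_force: 49.7
```

>>> servo_tool(
  series="0 0 0 0 0 0 1; 0 0 0.002 0 0 0 0.55; 0 0 0.002 0 0 0 0.45; 0 0 0 0 0 0 0.45; 0 0 0 0 0 0 0.45",
)

```text
clock: 4.25
position: [0.5851, 0.2959, 0.0247]
ee_rot: [0.001, 0.043, 0.999, 0.001]
contact_force: [0.0, 0.6, -0.0]
width: 0.0468
gripper_force: 0.0
```

>>> servo_tool(
  series="0 0 -0.03 0 0 0 0.45; 0 0 -0.06 0 0 0 0.2; 0 0 -0.1 0 0 8 0; 0 0 -0.13 0 0 16 0; 0 0 -0.15 0 0 24 0",
)

```text
clock: 4.75
position: [0.5854, 0.296, 0.177]
ee_rot: [0.002, 0.253, 0.967, 0.002]
contact_force: [-0.5, -0.5, 0.5]
width: 0.0855
gripper_force: 0.0
```

>>> servo_tool(
  series="0 0 0 0 0 8 0; 0 0 0 0 0 16 0; 0 0 0 0 0 24 0; 0 0 0 0 0 32 0; 0 0 0 0 0 40 0",
)

```text
clock: 5.25
position: [0.5844, 0.2955, 0.1739]
ee_rot: [0.0, 0.569, 0.823, 0.0]
contact_force: [0.8, -0.1, 0.1]
width: 0.0856
gripper_force: 0.0
```

```bash
python3 s.py .4246 .2257 .17 -4.5
```

```text
t 5.25 pos [0.5844 0.2955 0.1739] yaw 20.7 tilt [0.0009 0.0004] shift mm [  -8.9 -174.1    3.8] az 25.2 w 0.0856
```

>>> servo_tool(
  series="-0.002 -0.035 0.002 0 0 5 0; -0.004 -0.07 0.004 0 0 10 0; -0.006 -0.11 0.004 0 0 15 0; -0.008 -0.145 0.004 0 0 20 0; -0.009 -0.174 0.004 0 0 25 0",
)

```text
clock: 5.75
position: [0.4231, 0.2239, 0.1697]
ee_rot: [0.0, 0.733, 0.681, 0.0]
contact_force: [-0.9, -0.2, 0.1]
width: 0.0855
gripper_force: 0.0
```

>>> servo_tool(
  series="0 0 0 0 0 0 0; 0 0 0 0 0 0 0",
)

```text
clock: 5.95
position: [0.4254, 0.2248, 0.1702]
ee_rot: [0.001, 0.731, 0.682, 0.001]
contact_force: [0.3, 0.3, -0.4]
width: 0.0855
gripper_force: 0.0
```

```bash
cat > lid.py <<'E'
import sys
from h import *
from rig import eyes,manip
x,y,z,yaw=map(float,sys.argv[1:5])
c=eyes.camera_info('wrist');im=eyes.get_image('wrist')[:,:,::-1]
cv2.imwrite('pics/wl.png',im)
v=rot(c['orientation']).inv().apply(np.array([x,y,z])-c['eye']);p=(v[:2]/v[2]*c['fx']+[c['cx'],c['cy']])
x0,y0=(p-55).astype(int); roi=(max(x0,0),max(y0,0),x0+110,min(y0+110,235))
for A in blobs(im,45,roi)[:3]:
    if A[0]>80: print(A[0],A[1].round(1),A[2],'pred',p.round(1),plane(c,A[1],z).round(4))
E
python3 lid.py .4246 .2257 .048 -4.5;python3 s.py .4246 .2257 .016 -4.5
```

```text
1826 [321.2 190.9] [298 166  48  50] pred [322.6 190.4] [0.4232 0.2253 0.048 ]
t 6.0 pos [0.4262 0.2251 0.1701] yaw -4.0 tilt [0.0027 0.001 ] shift mm [  0.3  -2.  154.1] az 0.5 w 0.0856
```

View pics/wl.png

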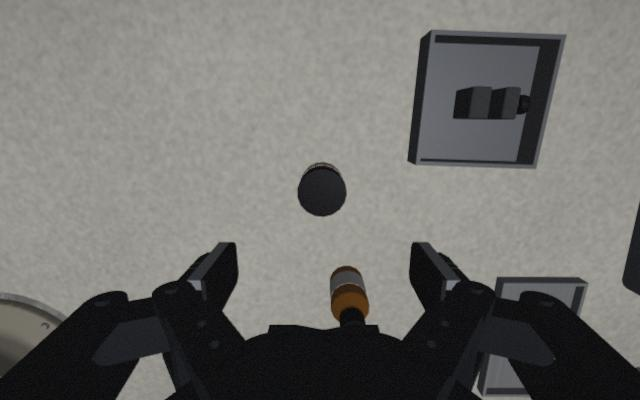

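>>> servo_tool(
  series="0 -0.003 0.04 0 0 0.5 0; 0 -0.003 0.085 0 0 0.5 0; 0 -0.003 0.12 0 0 0.5 0; 0 -0.003 0.14 0 0 0.5 0; 0 -0.003 0.152 0 0 0.5 0",
)

```text
clock: 6.5
position: [0.4226, 0.2251, 0.0151]
ee_rot: [-0.0, 0.734, 0.679, -0.001]
contact_force: [-0.5, 0.4, -0.2]
width: 0.0855
gripper_force: 0.0
```

>>> servo_tool(
  series="0 0 0 0 0 0 0.2; 0 0 0 0 0 0 0.6; 0 0 0 0 0 0 1; 0 0 0 0 0 0 1; 0 0 0 0 0 0 1",
  squeeze=35,
)

```text
clock: 7.0
position: [0.4232, 0.2254, 0.0182]
ee_rot: [0.001, 0.734, 0.679, 0.001]
contact_force: [1.5, 0.0, 1.1]
width: 0.0459
gripper_force: 36.0
```

>>> servo_tool(
  series="0 0 -0.02 0 0 0 1; 0 0 -0.05 0 0 0 1; 0 0 -0.09 0 0 0 1; 0 0 -0.13 0 0 0 1; 0 0 -0.15 0 0 0 1",
)

```text
clock: 7.5
position: [0.4233, 0.2255, 0.171]
ee_rot: [0.001, 0.734, 0.679, 0.003]
contact_force: [0.9, 1.1, -1.2]
width: 0.046
gripper_force: 36.3
```

```bash
python3 s.py .663 .04 .14 -4.5
```

```text
t 7.5 pos [0.4233 0.2255 0.171 ] yaw -4.5 tilt [0.0055 0.0021] shift mm [-166.3  253.2   32. ] az 0.0 w 0.046
```

>>> servo_tool(
  series="-0.022 0.033 0 0 0 0 1; -0.05 0.076 0 0 0 0 1; -0.078 0.119 0 0 0 0 1; -0.106 0.161 0 0 0 0 1; -0.133 0.202 0 0 0 0 1",
)

```text
clock: 8.0
position: [0.6122, 0.0766, 0.1675]
ee_rot: [-0.0, 0.734, 0.679, 0.0]
contact_force: [1.3, 0.9, -0.9]
width: 0.0459
gripper_force: 36.3
```

>>> servo_tool(
  series="-0.02 0.03 0.01 0 0 0 1; -0.033 0.051 0.025 0 0 0 1; -0.033 0.051 0.03 0 0 0 1; -0.033 0.051 0.03 0 0 0 1; -0.033 0.051 0.03 0 0 0 1",
)

```text
clock: 8.5
position: [0.6585, 0.0418, 0.1375]
ee_rot: [-0.001, 0.734, 0.679, -0.0]
contact_force: [0.2, -0.3, -2.1]
width: 0.0461
gripper_force: 36.4
```

```bash
python3 - <<'E'
from h import *
from rig import eyes
c=eyes.camera_info('wrist')
print({k:np.round(v,4).tolist() if hasattr(v,'__len__') else v for k,v in c.items()})
cv2.imwrite('pics/w4.png',eyes.get_image('wrist')[:,:,::-1])
E
python3 s.py .673 .0405 .022 -4.5
```

```text
{'fx': 287.7362151213785, 'fy': 287.7362151213785, 'cx': 323.2170850394871, 'cy': 198.1198769109339, 'eye': [0.6633, 0.1069, 0.2806], 'orientation': [0.1323, 0.9904, -0.0388, -0.0058]}
t 8.55 pos [0.6588 0.0419 0.138 ] yaw -4.4 tilt [0.0001 0.0004] shift mm [ -0.4  14.3 116. ] az 0.1 w 0.0458
```

View pics/w4.png

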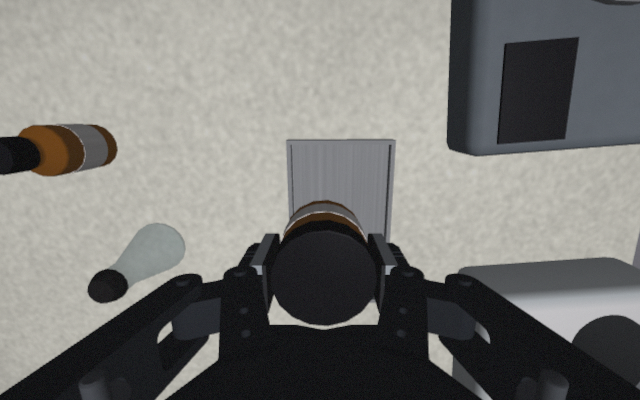

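```bash
python3 - <<'E'
from h import *
from rig import eyes
c=eyes.camera_info('wrist')
a=plane(c,(287,140),.014);b=plane(c,(395,140),.014);m=(a+b)/2;d=(b-a)
print(a,b,np.linalg.norm(d),np.degrees(np.arctan2(d[1],d[0])))
u=d/np.linalg.norm(d);n=np.array([u[1],-u[0],0])
print('centre',m+.085*n,'slots',m+.048*n,m+.122*n)
E
python3 s.py .673 .0405 .022 -4.5
```

```text
[0.62903239 0.0919806  0.014     ] [0.72721605 0.08429047 0.014     ] 0.09848435462367011 -4.478486253563595
centre [0.67148701 0.00339507 0.014     ] slots [0.67437615 0.0402821  0.014     ] [ 0.66859788 -0.03349196  0.014     ]
t 8.55 pos [0.6588 0.0419 0.138 ] yaw -4.4 tilt [0.0001 0.0004] shift mm [ -0.4  14.3 116. ] az 0.1 w 0.0458
```

>>> servo_tool(
  series="0 0.007 0.02 0 0 0 1; 0 0.015 0.05 0 0 0 1; 0 0.015 0.08 0 0 0 1; 0 0.015 0.1 0 0 0 1; 0 0.015 0.11 0 0 0 1",
)

```text
clock: 9.05
position: [0.6729, 0.0409, 0.0262]
ee_rot: [-0.001, 0.734, 0.679, -0.001]
contact_force: [0.4, -0.5, -1.2]
width: 0.0456
gripper_force: 36.4
```

>>> servo_tool(
  series="0 0 0.002 0 0 0 1; 0 0 0.004 0 0 0 1; 0 0 0.005 0 0 0 1; 0 0 0.006 0 0 0 1; 0 0 0.006 0 0 0 1",
)

```text
clock: 9.55
position: [0.6752, 0.0399, 0.0222]
ee_rot: [0.001, 0.734, 0.679, 0.001]
contact_force: [-0.1, 0.2, 0.8]
width: 0.0462
gripper_force: 36.5
```

>>> servo_tool(
  series="0 0 0 0 0 0 0.35; 0 0 0 0 0 0 0.25; 0 0 0 0 0 0 0.15; 0 0 -0.01 0 0 0 0.1; 0 0 -0.04 0 0 0 0",
)

```text
clock: 10.05
position: [0.6721, 0.0399, 0.0591]
ee_rot: [-0.002, 0.734, 0.679, -0.002]
contact_force: [0.8, -0.3, -0.3]
width: 0.0857
gripper_force: 0.0
```

>>> servo_tool(
  series="0 0 -0.04 0 0 0 0; 0 0 -0.08 0 0 0 0; 0 0 -0.11 0 0 0 0; 0 0 -0.13 0 0 0 0",
)

```text
clock: 10.45
position: [0.6757, 0.0398, 0.1955]
ee_rot: [0.002, 0.734, 0.679, 0.002]
contact_force: [0.8, 0.1, 0.5]
width: 0.0855
gripper_force: 0.0
```

```bash
python3 s.py .4432 .1016 .2 -13; python3 s.py .4203 -.2355 .2 -13
```

```text
t 10.45 pos [0.6757 0.0398 0.1955] yaw -4.5 tilt [ 0.0053 -0.0001] shift mm [  43.4 -236.5   -5.7] az 8.5 w 0.0855
t 10.45 pos [0.6757 0.0398 0.1955] yaw -4.5 tilt [ 0.0053 -0.0001] shift mm [-294.4 -233.    -5.8] az 8.5 w 0.0855
```

>>> servo_tool(
  series="0.008 -0.045 -0.004 0 0 2 0; 0.016 -0.09 -0.004 0 0 4 0; 0.025 -0.138 -0.004 0 0 6 0; 0.034 -0.186 -0.004 0 0 7 0; 0.043 -0.23 -0.004 0 0 8.5 0",
)

```text
clock: 10.95
position: [0.4463, 0.101, 0.196]
ee_rot: [0.0, 0.783, 0.622, 0.0]
contact_force: [0.1, 0.9, -0.2]
width: 0.0856
gripper_force: 0.0
```

>>> servo_tool(
  series="0 -0.006 0 0 0 0 0; 0 -0.006 0 0 0 0 0; 0 -0.006 0 0 0 0 0",
)

```text
clock: 11.25
position: [0.4445, 0.1019, 0.1962]
ee_rot: [0.001, 0.782, 0.623, 0.001]
contact_force: [0.2, -0.4, 1.4]
width: 0.0853
gripper_force: 0.0
```

```bash
python3 lid.py .4432 .1016 .09 -13;python3 s.py .4432 .1016 .064 -13
python3 - <<'E'
import cv2
im=cv2.imread('pics/wl.png');cv2.imwrite('pics/wl2.png',im[80:330,170:470])
E
```

```text
622 [322.8 194.4] [310 180  27  30] pred [322. 196.] [0.4443 0.1029 0.09  ]
t 11.3 pos [0.4447 0.1018 0.1959] yaw -13.0 tilt [0.0025 0.    ] shift mm [ -0.6  -1.8 131.9] az -0.0 w 0.0854
```

View pics/wl2.png

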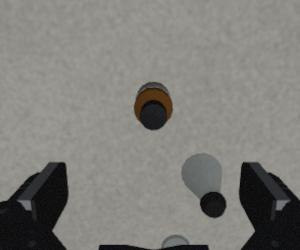

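>>> servo_tool(
  series="0 0 0.04 0 0 0 0; 0 0 0.08 0 0 0 0; 0 0 0.11 0 0 0 0; 0 0 0.125 0 0 0 0; 0 0 0.132 0 0 0 0",
)

```text
clock: 11.8
position: [0.4433, 0.1015, 0.0613]
ee_rot: [-0.001, 0.783, 0.622, -0.001]
contact_force: [0.1, -0.7, 0.7]
width: 0.0852
gripper_force: 0.0
```

>>> servo_tool(
  series="0 0 0 0 0 0 0.3; 0 0 0 0 0 0 0.6; 0 0 0 0 0 0 1; 0 0 0 0 0 0 1; 0 0 0 0 0 0 1",
  squeeze=35,
)

```text
clock: 12.3
position: [0.4438, 0.1021, 0.0643]
ee_rot: [0.001, 0.782, 0.623, 0.001]
contact_force: [0.4, -1.2, 4.2]
width: 0.0242
gripper_force: 34.4
```

>>> servo_tool(
  series="0 0 -0.005 0 0 0 1; 0 0 -0.03 0 0 0 1; 0 0 -0.07 0 0 0 1; 0 0 -0.11 0 0 0 1; 0 0 -0.135 0 0 0 1",
)

```text
clock: 12.8
position: [0.4434, 0.1022, 0.2014]
ee_rot: [0.001, 0.782, 0.623, 0.002]
contact_force: [1.6, 0.8, -1.8]
width: 0.0238
gripper_force: 34.8
```

```bash
python3 s.py .5663 -.2986 .2 -13
```

```text
t 12.8 pos [0.4434 0.1022 0.2014] yaw -13.0 tilt [0.0038 0.0005] shift mm [-363.   209.7    1.7] az 0.0 w 0.0238
```

>>> servo_tool(
  series="-0.02 0.012 0 0 0 0 1; -0.055 0.032 0 0 0 0 1; -0.09 0.052 0 0 0 0 1; -0.126 0.073 0 0 0 0 1; -0.162 0.094 0 0 0 0 1",
)

```text
clock: 13.3
position: [0.4977, -0.0782, 0.1986]
ee_rot: [-0.0, 0.782, 0.623, 0.0]
contact_force: [1.0, 1.2, -0.9]
width: 0.024
gripper_force: 34.9
```

>>> servo_tool(
  series="-0.036 0.021 0 0 0 0 1; -0.072 0.042 0 0 0 0 1; -0.108 0.062 0 0 0 0 1; -0.14 0.081 0 0 0 0 1; -0.168 0.097 0 0 0 0 1",
)

```text
clock: 13.8
position: [0.5547, -0.2643, 0.1982]
ee_rot: [-0.0, 0.783, 0.622, -0.0]
contact_force: [0.2, 0.3, -1.9]
width: 0.0237
gripper_force: 34.9
```

>>> servo_tool(
  series="-0.018 0.01 0 0 0 0 1; -0.028 0.017 0 0 0 0 1; -0.033 0.019 0 0 0 0 1; -0.033 0.019 0 0 0 0 1; -0.033 0.019 0 0 0 0 1",
)

```text
clock: 14.3
position: [0.5654, -0.2976, 0.1983]
ee_rot: [-0.001, 0.782, 0.623, 0.0]
contact_force: [-0.4, 0.2, -1.9]
width: 0.0237
gripper_force: 34.9
```

```bash
python3 - <<'E'
from h import *
from rig import eyes
c=eyes.camera_info('wrist')
im=eyes.get_image('wrist')[:,:,::-1];cv2.imwrite('pics/w5.png',im)
E
python3 s.py .5663 -.2986 .068 -13
```

```text
t 14.35 pos [ 0.5655 -0.2975  0.1985] yaw -12.9 tilt [-0.0003  0.0009] shift mm [ -1.    1.1 130.5] az 0.1 w 0.024
```

View pics/w5.png

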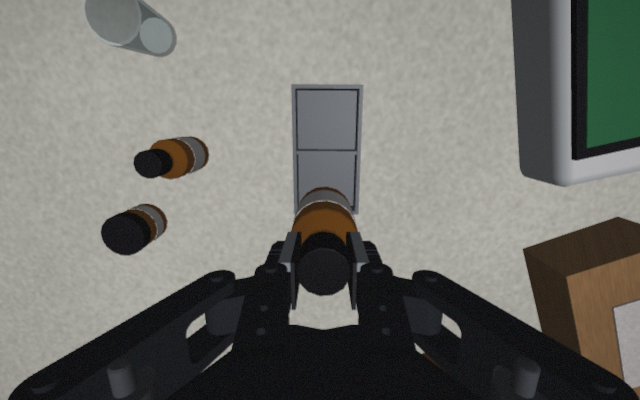

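Run:
```python
from h import *
from rig import eyes
c=eyes.camera_info('wrist')
a=plane(c,(292,85.5),.026);b=plane(c,(363,85.5),.026);m=(a+b)/2;d=(b-a)
print(a,b,np.linalg.norm(d),np.degrees(np.arctan2(d[1],d[0])))
u=d/np.linalg.norm(d);n=np.array([u[1],-u[0],0])
print('centre',m+.07*n,'bays',m+.036*n,m+.104*n)
print('BR',plane(c,(358.5,214),.026)-b)
print('botL cap',plane(c,(150,164),.09),'jarL',plane(c,(125,236),.05))
```

```text
[ 0.5560836  -0.19339369  0.026     ] [ 0.62715211 -0.20977566  0.026     ] 0.07293217726658224 -12.980483372969452
centre [ 0.57589451 -0.26979594  0.026     ] bays [ 0.58353156 -0.23666476  0.026     ] [ 0.56825746 -0.30292713  0.026     ]
BR [-0.03133259 -0.1352804   0.        ]
botL cap [ 0.42311092 -0.23609463  0.09      ] jarL [ 0.34181734 -0.30428717  0.05      ]
```

>>> servo_tool(
  series="-0.002 0.001 0.03 0 0 0 1; -0.004 0.002 0.06 0 0 0 1; -0.004 0.002 0.09 0 0 0 1; -0.004 0.002 0.11 0 0 0 1; -0.004 0.002 0.123 0 0 0 1",
)

```text
clock: 14.85
position: [0.566, -0.3015, 0.0737]
ee_rot: [-0.001, 0.782, 0.623, -0.0]
contact_force: [0.5, 0.8, -0.9]
width: 0.0239
gripper_force: 34.9
```

>>> servo_tool(
  series="0 0 0.002 0 0 0 1; 0 0 0.004 0 0 0 1; 0 0 0.006 0 0 0 1; 0 0 0.008 0 0 0 1; 0 0 0.008 0 0 0 1",
)

```text
clock: 15.35
position: [0.5676, -0.3037, 0.0684]
ee_rot: [0.001, 0.783, 0.623, 0.0]
contact_force: [-0.0, -1.0, 0.6]
width: 0.0237
gripper_force: 35.0
```

>>> servo_tool(
  series="0 0 0.001 0 0 0 1; 0 0 0.001 0 0 0 0.55; 0 0 0.001 0 0 0 0.45; 0 0 0.001 0 0 0 0.3; 0 0 -0.005 0 0 0 0.2",
)

```text
clock: 15.85
position: [0.5662, -0.3027, 0.0714]
ee_rot: [-0.001, 0.783, 0.623, -0.0]
contact_force: [0.4, 1.1, 0.6]
width: 0.0682
gripper_force: 0.0
```

>>> servo_tool(
  series="0 0 -0.02 0 0 0 0.1; 0 0 -0.05 0 0 0 0; 0 0 -0.09 0 0 0 0; 0 0 -0.125 0 0 0 0; 0 0 -0.125 0 0 0 0",
)

```text
clock: 16.35
position: [0.5697, -0.3051, 0.2038]
ee_rot: [0.006, 0.782, 0.623, 0.002]
contact_force: [0.4, -0.5, 0.1]
width: 0.0854
gripper_force: 0.0
```

```bash
python3 s.py .422 -.236 .2 -13
```

```text
t 16.35 pos [ 0.5697 -0.3051  0.2038] yaw -13.0 tilt [ 0.0099 -0.0066] shift mm [  34.1 -159.5    1.9] az 0.0 w 0.0854
```

>>> servo_tool(
  series="0.008 -0.04 0.002 0 0 0 0; 0.016 -0.08 0.002 0 0 0 0; 0.025 -0.12 0.002 0 0 0 0; 0.032 -0.148 0.002 0 0 0 0; 0.034 -0.158 0.002 0 0 0 0",
)

```text
clock: 16.85
position: [0.4175, -0.2325, 0.1949]
ee_rot: [-0.001, 0.783, 0.623, -0.0]
contact_force: [1.1, -0.3, -0.4]
width: 0.0855
gripper_force: 0.0
```

>>> servo_tool(
  series="0 0 0 0 0 0 0; 0 0 0 0 0 0 0",
)

```text
clock: 17.05
position: [0.4219, -0.2355, 0.1955]
ee_rot: [0.001, 0.783, 0.623, 0.0]
contact_force: [0.4, 0.5, 0.5]
width: 0.0857
gripper_force: 0.0
```

```bash
python3 lid.py .422 -.236 .09 -13;python3 s.py .422 -.236 .064 -13
```

```text
627 [322.  193.6] [309 179  27  30] pred [323.6 195.9] [ 0.421  -0.2336  0.09  ]
t 17.1 pos [ 0.4221 -0.2356  0.1954] yaw -13.0 tilt [ 0.0016 -0.0009] shift mm [ -0.3  -0.3 131.4] az 0.0 w 0.0854
```

>>> servo_tool(
  series="0.001 -0.001 0.04 0 0 0 0; 0.001 -0.001 0.08 0 0 0 0; 0.001 -0.001 0.11 0 0 0 0; 0.001 -0.001 0.125 0 0 0 0; 0.001 -0.001 0.131 0 0 0 0",
)

```text
clock: 17.6
position: [0.4201, -0.2334, 0.0621]
ee_rot: [-0.002, 0.782, 0.623, -0.0]
contact_force: [-0.6, -0.2, 0.1]
width: 0.0854
gripper_force: 0.0
```

>>> servo_tool(
  series="0 0 0 0 0 0 0.3; 0 0 0 0 0 0 0.6; 0 0 0 0 0 0 1; 0 0 0 0 0 0 1; 0 0 0 0 0 0 1",
  squeeze=35,
)

```text
clock: 18.1
position: [0.4206, -0.2339, 0.0653]
ee_rot: [0.001, 0.783, 0.623, 0.0]
contact_force: [0.2, 0.6, 3.9]
width: 0.0238
gripper_force: 34.2
```

>>> servo_tool(
  series="0 0 -0.005 0 0 0 1; 0 0 -0.03 0 0 0 1; 0 0 -0.07 0 0 0 1; 0 0 -0.11 0 0 0 1; 0 0 -0.135 0 0 0 1",
)

```text
clock: 18.6
position: [0.4204, -0.2338, 0.2024]
ee_rot: [0.002, 0.783, 0.623, 0.0]
contact_force: [0.7, 0.0, -1.4]
width: 0.0241
gripper_force: 34.8
```

```bash
python3 s.py .583 -.235 .2 -13
```

```text
t 18.6 pos [ 0.4204 -0.2338  0.2024] yaw -13.0 tilt [ 0.003  -0.0022] shift mm [ 35.4 158.7   2.9] az 0.0 w 0.0241
```

>>> servo_tool(
  series="0.007 0.03 0 0 0 0 1; 0.016 0.072 0 0 0 0 1; 0.025 0.114 0 0 0 0 1; 0.033 0.146 0 0 0 0 1; 0.035 0.158 0 0 0 0 1",
)

```text
clock: 19.1
position: [0.5844, -0.2344, 0.1988]
ee_rot: [0.0, 0.782, 0.623, 0.001]
contact_force: [-0.8, -0.0, -1.6]
width: 0.0236
gripper_force: 34.8
```

>>> servo_tool(
  series="0 0 0 0 0 0 1; 0 0 0 0 0 0 1; 0 0 0 0 0 0 1",
)

```text
clock: 19.4
position: [0.5798, -0.2347, 0.1994]
ee_rot: [-0.001, 0.783, 0.622, -0.0]
contact_force: [-1.1, -0.5, -1.8]
width: 0.0238
gripper_force: 34.8
```

```bash
python3 - <<'E'
from h import *
from rig import eyes
im=eyes.get_image('wrist')[:,:,::-1];cv2.imwrite('pics/w6.png',im[30:330,170:490])
c=eyes.camera_info('wrist');R_=rot(c['orientation'])
def pr(p):
    v=R_.inv().apply(np.array(p)-c['eye']);return (v[:2]/v[2]*c['fx']+[c['cx'],c['cy']]-[170,30]).round(1)
print([pr((*p,.026)) for p in((.556,-.1925),(.627,-.2095))])
E
python3 s.py .583 -.235 .069 -13
```

```text
[array([123.5, 117.9]), array([190.5, 118.3])]
t 19.45 pos [ 0.58   -0.2348  0.1996] yaw -13.0 tilt [-0.0009  0.0002] shift mm [  0.5   3.1 130.6] az -0.0 w 0.0239
```

View pics/w6.png

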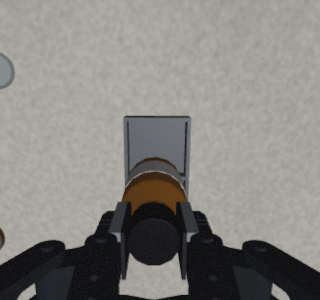

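>>> servo_tool(
  series="0 0.001 0.03 0 0 0 1; 0 0.003 0.06 0 0 0 1; 0 0.003 0.09 0 0 0 1; 0 0.003 0.11 0 0 0 1; 0 0.003 0.123 0 0 0 1",
)

```text
clock: 19.95
position: [0.5827, -0.2351, 0.0749]
ee_rot: [-0.001, 0.783, 0.622, -0.001]
contact_force: [-0.5, -0.1, -1.2]
width: 0.0236
gripper_force: 34.8
```

>>> servo_tool(
  series="0 0 0.002 0 0 0 1; 0 0 0.004 0 0 0 1; 0 0 0.006 0 0 0 1; 0 0 0.008 0 0 0 1; 0 0 0.008 0 0 0 1",
)

```text
clock: 20.45
position: [0.5854, -0.2358, 0.0693]
ee_rot: [0.001, 0.783, 0.623, 0.001]
contact_force: [0.3, 0.9, 0.8]
width: 0.0237
gripper_force: 35.0
```

>>> servo_tool(
  series="0 0 0.001 0 0 0 1; 0 0 0.001 0 0 0 0.55; 0 0 0.001 0 0 0 0.45; 0 0 0.001 0 0 0 0.3; 0 0 -0.005 0 0 0 0.2",
)

```text
clock: 20.95
position: [0.5838, -0.235, 0.0725]
ee_rot: [-0.001, 0.783, 0.623, -0.0]
contact_force: [1.1, 1.0, -0.1]
width: 0.0681
gripper_force: 0.0
```

>>> servo_tool(
  series="0 0 -0.02 0 0 0 0.1; 0 0 -0.05 0 0 0 0; 0 0 -0.09 0 0 0 0; 0 0 -0.11 0 0 0 0; 0 0 -0.11 0 0 0 0",
)

```text
clock: 21.45
position: [0.5867, -0.2365, 0.1876]
ee_rot: [0.004, 0.782, 0.623, 0.002]
contact_force: [1.1, -0.2, -0.1]
width: 0.0852
gripper_force: 0.0
```

```bash
python3 s.py .341 -.303 .17 -4.5
```

```text
t 21.45 pos [ 0.5867 -0.2365  0.1876] yaw -13.0 tilt [ 0.0073 -0.0038] shift mm [-119.9 -224.6   16.1] az -8.5 w 0.0852
```

>>> servo_tool(
  series="-0.02 -0.037 0 0 0 -2 0; -0.043 -0.08 0.004 0 0 -4 0; -0.066 -0.123 0.008 0 0 -6 0; -0.089 -0.166 0.012 0 0 -8 0; -0.11 -0.207 0.016 0 0 -8.5 0",
)

```text
clock: 21.95
position: [0.3556, -0.2956, 0.166]
ee_rot: [-0.001, 0.734, 0.679, -0.0]
contact_force: [-0.0, -0.5, 0.7]
width: 0.0853
gripper_force: 0.0
```

>>> servo_tool(
  series="-0.009 -0.016 0 0 0 0 0; -0.009 -0.016 0 0 0 0 0; -0.009 -0.016 0 0 0 0 0",
)

```text
clock: 22.25
position: [0.3415, -0.3037, 0.1668]
ee_rot: [-0.0, 0.735, 0.678, 0.0]
contact_force: [0.3, -0.2, 0.1]
width: 0.0855
gripper_force: 0.0
```

```bash
python3 lid.py .341 -.303 .048 -4.5;python3 s.py .341 -.303 .017 -4.5
```

```text
1905 [321.1 190.3] [297 165  49  51] pred [323.2 191.4] [ 0.3391 -0.3017  0.048 ]
t 22.3 pos [ 0.3421 -0.3037  0.1669] yaw -4.5 tilt [0.0004 0.0007] shift mm [  0.5  -1.2 149.9] az 0.0 w 0.0852
```

>>> servo_tool(
  series="0.001 -0.003 0.04 0 0 0 0; 0.001 -0.003 0.085 0 0 0 0; 0.001 -0.003 0.12 0 0 0 0; 0.001 -0.003 0.14 0 0 0 0; 0.001 -0.003 0.15 0 0 0 0",
)

```text
clock: 22.8
position: [0.3389, -0.3011, 0.0151]
ee_rot: [-0.002, 0.734, 0.68, 0.0]
contact_force: [-0.8, 0.2, 0.9]
width: 0.0856
gripper_force: 0.0
```

>>> servo_tool(
  series="0 0 0 0 0 0 0.2; 0 0 0 0 0 0 0.6; 0 0 0 0 0 0 1; 0 0 0 0 0 0 1; 0 0 0 0 0 0 1",
  squeeze=35,
)

```text
clock: 23.3
position: [0.3397, -0.3035, 0.0185]
ee_rot: [0.002, 0.734, 0.679, 0.0]
contact_force: [1.5, 0.9, 7.1]
width: 0.0459
gripper_force: 36.2
```

>>> servo_tool(
  series="0 0 -0.02 0 0 0 1; 0 0 -0.05 0 0 0 1; 0 0 -0.09 0 0 0 1; 0 0 -0.13 0 0 0 1; 0 0 -0.16 0 0 0 1",
)

```text
clock: 23.8
position: [0.3385, -0.3029, 0.1798]
ee_rot: [0.001, 0.734, 0.679, -0.0]
contact_force: [-0.4, -0.2, -1.1]
width: 0.0458
gripper_force: 36.4
```

```bash
python3 s.py .6685 -.034 .16 -4.5
```

```text
t 23.8 pos [ 0.3385 -0.3029  0.1798] yaw -4.5 tilt [ 0.0013 -0.002 ] shift mm [294.  307.9  19.7] az 0.0 w 0.0458
```

>>> servo_tool(
  series="0.014 0.015 0 0 0 0 1; 0.04 0.042 0 0 0 0 1; 0.068 0.071 0 0 0 0 1; 0.098 0.102 0 0 0 0 1; 0.128 0.134 0 0 0 0 1",
)

```text
clock: 24.3
position: [0.4825, -0.1844, 0.1773]
ee_rot: [-0.0, 0.734, 0.679, -0.0]
contact_force: [0.4, -1.3, -1.4]
width: 0.046
gripper_force: 36.5
```

>>> servo_tool(
  series="0.03 0.031 0 0 0 0 1; 0.06 0.062 0 0 0 0 1; 0.09 0.094 0 0 0 0 1; 0.115 0.12 0 0 0 0 1; 0.138 0.145 0 0 0 0 1",
)

```text
clock: 24.8
position: [0.6382, -0.0579, 0.1769]
ee_rot: [-0.0, 0.734, 0.679, -0.0]
contact_force: [-0.6, -0.6, -1.6]
width: 0.0457
gripper_force: 36.5
```

>>> servo_tool(
  series="0.015 0.015 0.01 0 0 0 1; 0.024 0.025 0.02 0 0 0 1; 0.028 0.028 0.02 0 0 0 1; 0.028 0.028 0.02 0 0 0 1; 0.028 0.028 0.02 0 0 0 1",
)

```text
clock: 25.3
position: [0.6667, -0.0345, 0.1574]
ee_rot: [-0.0, 0.735, 0.679, -0.0]
contact_force: [-0.3, 0.6, -1.4]
width: 0.046
gripper_force: 36.5
```

```bash
python3 - <<'E'
from h import *
from rig import eyes
im=eyes.get_image('wrist')[:,:,::-1];cv2.imwrite('pics/w7.png',im)
E
python3 s.py .6685 -.034 .023 -4.5
```

```text
t 25.35 pos [ 0.6669 -0.0346  0.1577] yaw -4.5 tilt [-0.0002 -0.0005] shift mm [  0.8   1.6 134.7] az -0.0 w 0.0458
```

View pics/w7.png

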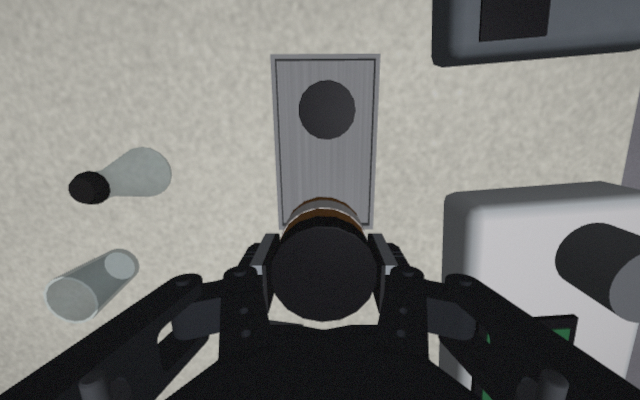

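>>> servo_tool(
  series="0 0.001 0.03 0 0 0 1; 0 0.002 0.065 0 0 0 1; 0 0.002 0.095 0 0 0 1; 0 0.002 0.117 0 0 0 1; 0 0.002 0.128 0 0 0 1",
)

```text
clock: 25.85
position: [0.6678, -0.0344, 0.0277]
ee_rot: [-0.001, 0.735, 0.679, -0.001]
contact_force: [-0.3, -0.8, -0.5]
width: 0.0456
gripper_force: 36.5
```

>>> servo_tool(
  series="0 0 0.002 0 0 0 1; 0 0 0.004 0 0 0 1; 0 0 0.006 0 0 0 1; 0 0 0.007 0 0 0 1; 0 0 0.007 0 0 0 1",
)

```text
clock: 26.35
position: [0.67, -0.0337, 0.023]
ee_rot: [0.0, 0.734, 0.679, 0.0]
contact_force: [0.2, -0.4, -1.4]
width: 0.0462
gripper_force: 36.5
```

>>> servo_tool(
  series="0 0 0.001 0 0 0 1; 0 0 0.001 0 0 0 0.35; 0 0 0.001 0 0 0 0.25; 0 0 0 0 0 0 0.15; 0 0 -0.01 0 0 0 0.1",
)

```text
clock: 26.85
position: [0.6686, -0.0335, 0.0313]
ee_rot: [-0.001, 0.734, 0.679, -0.001]
contact_force: [-0.6, -0.2, -0.2]
width: 0.0767
gripper_force: 0.0
```

>>> servo_tool(
  series="0 0 -0.03 0 0 0 0; 0 0 -0.07 0 0 0 0; 0 0 -0.11 0 0 0 0; 0 0 -0.15 0 0 0 0; 0 0 -0.18 0 0 0 0",
)

```text
clock: 27.35
position: [0.6703, -0.0337, 0.2163]
ee_rot: [0.002, 0.734, 0.679, 0.001]
contact_force: [0.9, -0.7, 0.2]
width: 0.0853
gripper_force: 0.0
```

>>> servo_tool(
  series="0.03 -0.03 -0.02 0 0 0 0; 0.06 -0.05 -0.04 0 0 0 0; 0.09 -0.06 -0.05 0 0 0 0; 0.11 -0.08 -0.05 0 0 0 0; 0.11 -0.08 -0.05 0 0 0 0",
)

```text
clock: 27.85
position: [0.5963, 0.0852, 0.2642]
ee_rot: [-0.0, 0.733, 0.68, 0.001]
contact_force: [-0.6, -0.3, 0.6]
width: 0.0855
gripper_force: 0.0
```

Run:
```python
from h import *
from rig import eyes
a=eyes.get_image('scene')[:,:,::-1];b=eyes.get_image('side')[:,:,::-1]
f=lambda x:cv2.resize(x,(800,300),interpolation=cv2.INTER_CUBIC)
cv2.imwrite('pics/end.png',np.vstack([f(a[130:335,150:510]),f(b[110:300,210:470])]))
```

```text
(no output)
```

View pics/end.png

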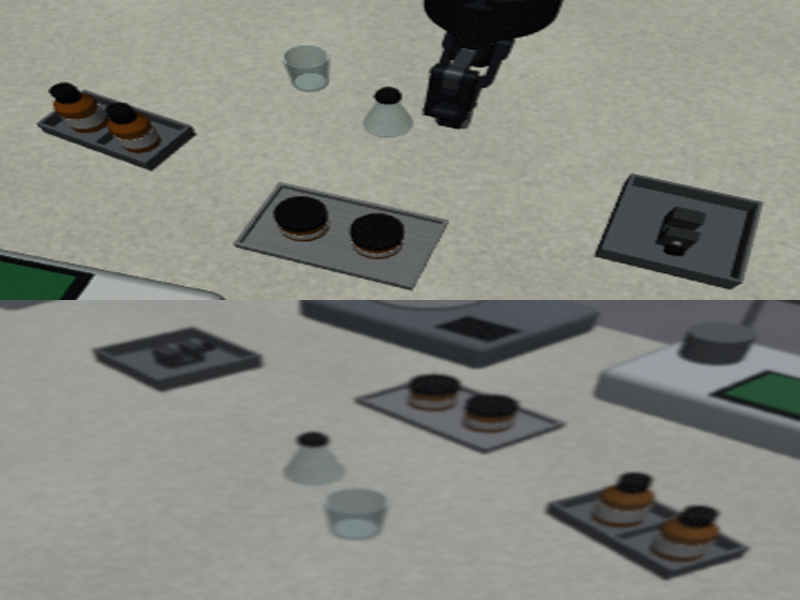

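The final view shows both bottles standing, one in each bay. Both jars are upright on the tray floor, the boss is in the bin, and the beaker and flask are where they started. I'm handing in now.

```bash
python3 -c "
from rig import manip
print(manip.sign_off())"
```

```text
the job is handed in; nothing more can be done
None
```

I handed the job in at about 28 s on the robot's clock. In the last pictures both bottles stand in the carrier, one to a bay, both jars stand in the tray, the boss is in the bin, and the beaker and flask look undisturbed; the sign-off gave no verdict.

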